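Eject the mandoline's blade insert, stop it and ease it out

TASK

The blade insert of the mandoline slicer has to come out for washing. With one finger press the orange eject key so that the insert springs free, and with the other finger, waiting on the runway just below it, stop it before it slides away. Then let the finger ease it slowly down the runway until it is just clear of its seat, its lower edge still on the board, without lifting it or disturbing the things around; finish while holding it back there with the finger so that I can take it.

Things in the scene. Friction and masses are not known exactly. Their poses are not given: they have to be found in the camera images.
- slicer: mandoline slicer, stands firmly, not movable: white board 108 mm wide, about 330 mm long, from a rubber foot at its low end (robot's right) up to a grey handle (left). Origin on the worktop, 62 mm under the lower edge of the home blade insert; x across the board away from the robot, y level toward the handle, z up. A wall cupboard hangs 0.53 m over the worktop beyond x = 0.55
- board: its sloping board, 22 degrees. Origin on the runway's surface, mid-width, at the lower edge of the home insert; x across (as the slicer's), y up the slope, z square off the board. Runway (slippery channel the insert runs out by): x -46..46, y -130..0 mm at z 0, open at the low end; rails 8 mm thick beside it, tops at z 14. Seat at y 0..97 mm, above it the run-up plate (z 12)
- blade_insert: loose blade insert, green frame, steel blade, 89 x 95 x 12 mm, 0.16 kg, in its seat. Origin mid-width at the bottom of its downhill face (a full-width bar 12 mm high); axes as the board's, origins coincide when home. A steel catch holds it against a spring; freed, it is kicked 14 mm and slides on by its weight, off the low end in under a second unless something already stands in its way
- key_top (a point): middle of the top of the orange eject key, a 30 x 30 mm pad parallel to the board, outside the rail on the robot's side: x -72, y -36, z 11 mm in the board's frame. Fully pressed, its top is still 4 mm above the runway's level, so a second finger as low as the pressing one, in the channel at the same y, stands clear of the runway and in the insert's way
- eject_key (a joint): travel of the eject key, square into the board: 0 up, 0.007 m fully pressed. Sprung: about 2 N to start, 4 N at full travel, a little more from the catch, which lets the insert go at about 5 mm. Let up, the key springs back
- mug: cream mug, 78 x 113 x 100 mm, standing; origin at the centre of its underside, z up
- salt_shaker: glass salt shaker with a grey cap, 44 mm round, 90 mm high, standing; origin at the centre of its underside, z up
- dish_brush: round black palm dish brush, 60 x 64 x 67 mm, standing on its bristles; origin at the centre of its underside, z up
- tomato_tin: red tin, 75 mm round, 58 mm high, standing; origin at the centre of its underside, z up

How it is judged (in metres and radians):
On the way, in this order (a step that is already met when the one before it is completed fails the run):
1. the eject key is pressed down (value of joint eject_key above 0.0035 m).
2. the insert has sprung out of its seat and is stopped by a finger on the upper half of the runway (y of blade_insert in the frame of board between -0.07 and -0.012 m and contact force between the fingers and blade_insert above 0.05 N and linear speed of blade_insert below 0.02 m/s and z of blade_insert in the frame of board between -0.008 and 0.008 m), for 0.2 s.
At the end, for the whole second after the job is handed in: the insert lies still and flat on the runway, clear of its seat (88 to 132 mm down from home, so its lower edge is still on the board), its weight on the board, and a finger touches it and holds it back (contact force over 0.05 N) (y of blade_insert in the frame of board between -0.132 and -0.088 m and contact force between the fingers and blade_insert above 0.05 N and linear speed of blade_insert below 0.02 m/s and z of blade_insert in the frame of board between -0.008 and 0.008 m and contact force between blade_insert and slicer above 0.3 N); the arm keeps its last pose, push and grip.
It fails at once if the insert runs away down the lower half of the runway (over 0.2 m/s) or slides over the foot of the board ((y of blade_insert in the frame of board below -0.075 m and linear speed of blade_insert above 0.2 m/s) or y of blade_insert in the frame of board below -0.145 m).
It fails at once if the insert is lifted off the board (z of blade_insert in the frame of board above 0.015 m).
It fails at once if the mug, salt shaker, dish brush or tomato tin is disturbed (distance of any of mug, salt_shaker, dish_brush, tomato_tin from where it was at the start of the episode above 0.03 m).
It also fails if it takes over 38 s, if anything falls off the work surface, if the arm or the gripper's body presses on something with over 40 N, if the wrist force passes 120 N, or if a joint passes its speed limit or range.

ROBOT

A 6-joint arm with a two-finger parallel gripper is mounted at the origin on a cart in front of the work surface, level with it; the furniture and walls round the work are solid. World frame = base frame: x ahead of the robot, y to its left, z up, the work surface at z = 0. Lengths are in m, angles in degrees, forces in N, time in s.
With the tool pointing down it reaches from about 0.225 to 0.875 m from the base axis. Payload 3.4 kg.
Tool frame: the origin (TCP) lies midway between the tips of the shut fingers; the grasp point (between the pads) lies 19 mm behind it (r.hold_point_z is the distance from the TCP to the grasp point, in m); z points along the fingers, y is the direction in which the jaws open and shut (so a half turn about z gives the same grasp; the last joint's range is limited). The gripper opens to 85 mm and grips with 20 to 120 N. Pads are 22 mm wide; open, the fingers measure 114 mm over their backs; the gripper's body (76 mm by 85 mm) begins 54 mm behind the grasp point. The pads swing forward as they close: fully open they stand 13 mm farther back than shut.
Start: joints at [-72.938, 15.808, 86.224, -0, 77.962, -6.933], TCP at [0.234, -0.525, 0.231] pointing down, gripper open.
Joint ranges: [-165.64, 165.64], [-43.16, 119.46], [12.63, 154.43], [-67.54, 247.53], [6.08, 155.33], [-154.97, 154.97]. Speed limits (degrees/s): [147.25, 147.25, 180, 180, 180, 180].

INTERFACE

Orientations are given as a 3x3 rotation matrix whose columns are the frame's x, y, z axes.
In Python, from workcell import read_state, optics, r gives the robot as it stands.
- The arm moves only by the tool send_rows, never from a script. Its argument "series" is a list of rows, each an object of numbers: "hand": the opening, from -1 (shut) to 1 (fully open); "x", "y", "z": the shift along the tool's x, y, z in m; "roll": the turn about the tool's z in degrees. In form: [{"hand": .., "x": .., "y": .., "z": .., "roll": ..}, ...]. A call has 1 to 8 rows; each row is the pose to reach, as a shift and turn from the pose commanded when the call began, along the tool's axes at that moment; what a row does not reach only later rows make up. A row lasts 1/10 s, in which the tool goes at most 50 mm and 8.59 degrees, less where a joint would pass 70% of its speed; a pose out of reach is approached as far as the arm can. A call with a gripper value outside its range is refused whole. The fingers move at their own pace and stop on an object; "squeeze" is the grip in N (left out, the last holds). Time passes only in rows, so rows that repeat a pose let the fingers close. It gives the time, the measured TCP pose, the force and the opening at its end, in the units of the state.
- read_state(): the state, without advancing time (a new reading comes with each control period).
- optics.capture(name): name is "side" or "top"; returns (picture, depth): 384x512x3 uint8, red, green, blue; 384x512 float32, m along the optical axis (not along the pixel's ray), 0 where there is no reading.
- optics.calibration(name): a dict with "camera_matrix" (3x3 intrinsics, pixels), "pose" (4x4, takes a point from camera to world coordinates). Camera axes: x right, y up, looking along -z (the intrinsics and any distortion apply to the point x, -y, -z); pixel columns grow to the right and rows downward; lengths in m; the calibration is good to about 2 mm. A picture is of the moment at which its call begins. calibration takes no time and is no camera call.
- r.close_job(): hands the job in, once; it reports no verdict.
The state is a dict: "time_s": time; "joint_pos": joint angles; "joint_velocities": joint speeds; "tau": joint torques, N m; "tool_pos": TCP position; "orientation": TCP orientation; "contact_force": force on the tool from outside, world axes, zero at the start; "moment": the same for the moment, N m; "width": finger opening in m.
Only numpy, scipy, OpenCV 4.12 (cv2) and the standard library are available. Lean on these libraries where they do the work, as an engineer would, in place of code of your own. Each camera call takes 0.05 s, during which the arm holds its last target.

## Working session

There is one attempt and no reset: what is moved stays moved. The work goes in short steps, Python scripts to look and compute and a tool call to move; the robot and the scene stay as the last step left them, time stands still between calls to the robot, and variables do not carry over. Pictures are saved under pics/ and viewed, and the job is handed in when it is done.

Besides the shell and the picture viewer there is one more tool, called as name(argument=value, ...), one argument or row to a line, values as JSON. send_rows: Moves the arm, as the interface text tells. Its arguments: {"type":"object","properties":{"series":{"type":"array","items":{"type":"object","properties":{"hand":{"type":"number"},"x":{"type":"number"},"y":{"type":"number"},"z":{"type":"number"},"roll":{"type":"number"}}}},"squeeze":{"type":"number"}},"required":["series"]}

```bash
ls; mkdir -p pics
python3 - <<'E'
from workcell import read_state, optics, r
import cv2,numpy as np
for n in("side","top"):
    p,d=optics.capture(n); np.savez(f"{n}0.npz",p=p,d=d)
    cv2.imwrite(f"pics/{n}0.png",p[:,:,::-1])
    c=optics.calibration(n); print(n,np.round(c["camera_matrix"],2).tolist(),np.round(c["pose"],4).tolist(),[k for k in c])
s=read_state()
for k,v in s.items(): print(k,np.round(v,4).tolist())
print(r.hold_point_z)
E
```

```text
pics
side [[389.18, 0.0, 252.1], [0.0, 389.18, 191.58], [0.0, 0.0, 1.0]] [[-0.8194, 0.2836, -0.4982, 0.0565], [-0.5732, -0.3923, 0.7194, 0.6306], [0.0086, 0.875, 0.484, 0.5116], [0.0, 0.0, 0.0, 1.0]] ['camera_matrix', 'pose']
top [[468.25, 0.0, 259.32], [0.0, 468.25, 197.56], [0.0, 0.0, 1.0]] [[0.0254, 0.998, -0.0574, 0.4364], [-0.9996, 0.0246, -0.0139, -0.0046], [-0.0125, 0.0578, 0.9983, 1.0188], [0.0, 0.0, 0.0, 1.0]] ['camera_matrix', 'pose']
time_s 0.1
joint_pos [-72.9382, 15.8452, 86.2882, -0.0013, 77.9634, -6.9309]
joint_velocities [-0.1357, -0.0493, -0.1672, -0.0042, 0.0854, 0.0169]
tau [0.0008, -41.77, -24.6406, -0.0001, 0.006, -0.0]
tool_pos [0.2337, -0.5249, 0.2305]
orientation [[0.9136, 0.4066, -0.0005], [0.4066, -0.9136, 0.0016], [0.0002, -0.0017, -1.0]]
contact_force [-0.2249, -0.0739, -1.1858]
moment [0.0236, 0.0366, 0.0265]
width 0.0854
0.0187
```

View pics/side0.png

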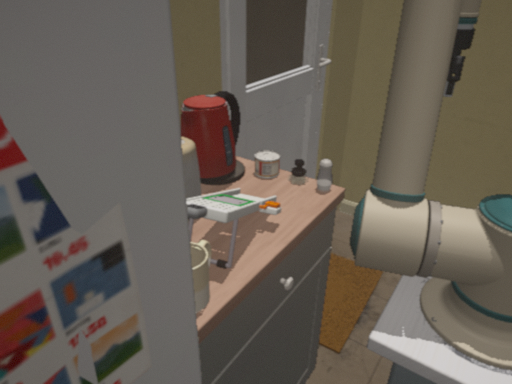

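View pics/top0.png

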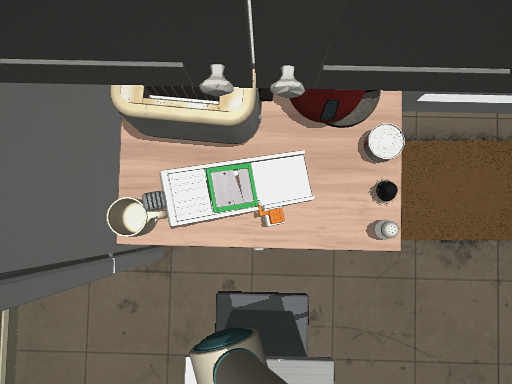

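The top view shows the slicer at (165..310, 150..225), with the green insert centred at (233,188) and the orange key at (275,215). The low end of the board points right. The salt shaker, brush and tin are at column ~387. The side view shows the board at (190..275, 190..220), partly hidden. Next I measure the board frame.

```bash
cat > h.py <<'E'
import numpy as np,cv2
from workcell import optics
def pts(n,d):
    c=optics.calibration(n);K=c["camera_matrix"];T=c["pose"]
    v,u=np.mgrid[:d.shape[0],:d.shape[1]]
    X=(u-K[0,2])/K[0,0]*d;Y=(v-K[1,2])/K[1,1]*d
    P=np.stack([X,-Y,-d],-1)
    return P@T[:3,:3].T+T[:3,3]
def proj(n,P):
    c=optics.calibration(n);K=c["camera_matrix"];T=c["pose"]
    q=(np.atleast_2d(P)-T[:3,3])@T[:3,:3]; 
    return np.stack([K[0,0]*q[:,0]/-q[:,2]+K[0,2],K[1,1]*-q[:,1]/-q[:,2]+K[1,2]],-1)
E
python3 - <<'E'
from h import *
for n in("top","side"):
    z=np.load(n+"0.npz");p=z["p"].astype(int);d=z["d"];W=pts(n,d)
    hsv=cv2.cvtColor(z["p"],cv2.COLOR_RGB2HSV)
    org=(hsv[...,0]>5)&(hsv[...,0]<22)&(hsv[...,1]>200)&(hsv[...,2]>120)&(d>0)
    grn=(hsv[...,0]>45)&(hsv[...,0]<85)&(hsv[...,1]>120)&(d>0)
    for nm,m in(("org",org),("grn",grn)):
        v,u=np.nonzero(m); print(n,nm,m.sum(),np.round(W[m].mean(0),4),np.round(W[m].std(0),4),(u.min(),u.max(),v.min(),v.max()))
    if n=="top":
        a=cv2.resize(z["p"][130:250,150:320],None,fx=4,fy=4,interpolation=cv2.INTER_CUBIC)
        cv2.imwrite("pics/crop_top.png",a[:,:,::-1])
        m=(p.min(-1)>150)&(W[...,2]>.02)&(W[...,2]<.2); m[:140]=0;m[240:]=0;m[:,:150]=0;m[:,320:]=0
        Q=W[180,255:312];print(np.round(Q[::4],4))
    else:
        a=cv2.resize(z["p"][170:290,180:300],None,fx=5,fy=5,interpolation=cv2.INTER_CUBIC)
        cv2.imwrite("pics/crop_side.png",a[:,:,::-1])
E
```

```text
top org 29 [ 0.4519 -0.0138  0.0605] [0.0095 0.0131 0.0028] (np.int64(258), np.int64(282), np.int64(206), np.int64(223))
top grn 637 [0.5099 0.0645 0.0919] [0.0355 0.037  0.0135] (np.int64(206), np.int64(386), np.int64(91), np.int64(212))
[[ 0.5276  0.0186  0.0588]
 [ 0.5281  0.0105  0.0558]
 [ 0.5287  0.0022  0.0516]
 [ 0.5294 -0.0061  0.0468]
 [ 0.53   -0.0144  0.0424]
 [ 0.5305 -0.0229  0.0397]
 [ 0.5306 -0.0312  0.04  ]
 [ 0.5313 -0.0398  0.0348]
 [ 0.5319 -0.0484  0.0309]
 [ 0.5324 -0.057   0.0284]
 [ 0.533  -0.0657  0.0245]
 [ 0.5335 -0.0745  0.0209]
 [ 0.5337 -0.083   0.0215]
 [ 0.5346 -0.0922  0.0137]
 [ 0.5363 -0.1022 -0.0014]]
side org 55 [ 0.4522 -0.0145  0.0615] [0.0074 0.0088 0.0019] (np.int64(261), np.int64(278), np.int64(202), np.int64(207))
side grn 70 [0.3464 0.4001 0.1988] [0.1015 0.2015 0.0854] (np.int64(0), np.int64(251), np.int64(195), np.int64(383))
```

View pics/crop_top.png

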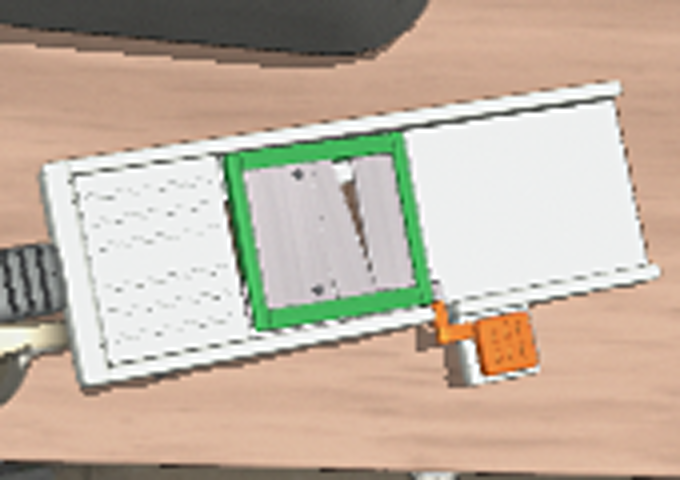

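View pics/crop_side.png

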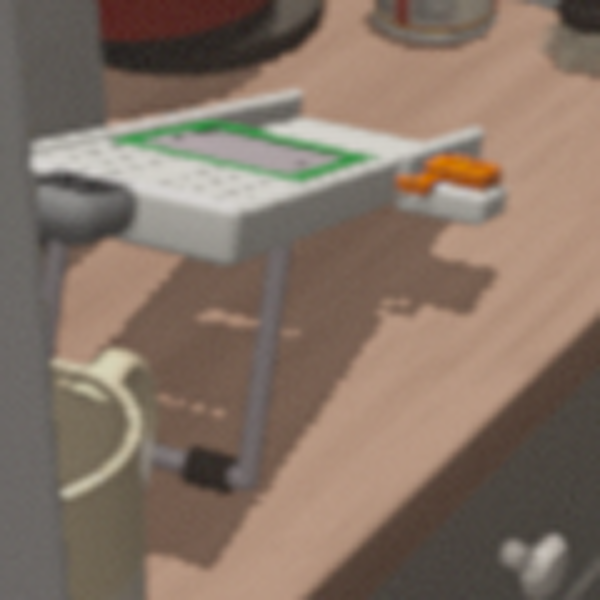

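```bash
cat >> h.py <<'E'
def Bpose(q):
    X,Y,a=q[:3];Z=q[3] if len(q)>3 else .062
    t=np.radians(22);c,s=np.cos(a),np.sin(a)
    R=np.array([[c,-s,0],[s,c,0],[0,0,1]])@np.array([[1,0,0],[0,np.cos(t),-np.sin(t)],[0,np.sin(t),np.cos(t)]])
    return R,np.array([X,Y,Z])
E
python3 - <<'E'
from h import *
from scipy.optimize import least_squares
obj=np.array([[44.5,0,12],[-44.5,0,12],[44.5,95,12],[-44.5,95,12],
 [-57,-21,11],[-57,-51,11],[-87,-51,11],[-87,-21,11],[54,-130,14],[46,-130,14],[-46,-130,14],[-54,-130,14]])/1e3
px=np.array([[405,133],[432,303],[228,152],[258,328],[475,319],[530,311],[541,372],[484,376],[620,83],[620,96],[659,267],[660,280]])
uv=(px+.5)/4-.5+[150,130]
def f(q):
    R,t=Bpose(q); return (proj("top",obj@R.T+t)-uv).ravel()
for q0 in([.48,.03,.13],[.48,.03,.13,.062]):
    s=least_squares(f,q0,loss='soft_l1'); print(np.round(s.x,4),np.degrees(s.x[2]));print(np.round(f(s.x).reshape(-1,2),1).tolist())
    R,t=Bpose(s.x)
    for n in("top","side"):
        z=np.load(n+"0.npz");W=pts(n,z["d"])
        L=(W-t)@R
        m=(abs(L[...,0])<.04)&(L[...,1]<-.01)&(L[...,1]>-.12)&(abs(L[...,2])<.02)&(z["d"]>0)
        print(n,"runway z",m.sum(),np.median(L[m][:,2]),np.polyfit(L[m][:,1],L[m][:,2],1))
        m=(L[...,0]>-.084)&(L[...,0]<-.06)&(L[...,1]<-.024)&(L[...,1]>-.048)&(abs(L[...,2]-.011)<.02)
        print("key z",m.sum(),np.median(L[m][:,2]))
    print("key_top",np.round(R@[-.072,-.036,.011]+t,4))
np.save("q.npy",s.x)
E
```

```text
[0.5182 0.0246 0.2092] 11.985417587771119
[[-0.9, -0.8], [0.4, -0.3], [-1.5, 0.3], [-0.9, 1.0], [0.0, 0.2], [-0.5, -0.1], [-0.6, -1.0], [0.5, 0.4], [1.2, -0.2], [1.9, 0.2], [0.3, -0.2], [0.8, 0.3]]
top runway z 1796 0.0003529450560982771 [0.00207505 0.00048116]
key z 127 0.01193895337354809
side runway z 81 0.0009509155732765203 [0.00046762 0.00098144]
key z 43 0.011126706926449872
key_top [ 0.4555 -0.027   0.0587]
[0.5191 0.0244 0.2094 0.0481] 12.000470007118759
[[-0.6, -0.4], [0.6, -0.5], [-0.5, 0.6], [-0.0, 0.7], [0.0, -0.1], [-0.7, -0.3], [-0.7, -1.5], [0.5, -0.0], [0.7, 0.4], [1.4, 0.8], [-0.3, -0.2], [0.2, 0.2]]
top runway z 1786 0.013048919165111177 [0.00147134 0.01313833]
key z 109 0.024759516086699192
side runway z 120 0.013571256778905747 [-0.19360505 -0.01109593]
key z 15 0.025507605670271803
key_top [ 0.4565 -0.0272  0.0448]
```

The board fit gives its origin at (0.518, 0.025, 0.062) with 12° yaw, and the depth readings agree on the runway height. I'm moving above the key now, turning the jaw axis across the board.

send_rows(
  series=[
    {"hand":0.53,"x":0.035,"y":-0.028,"z":0,"roll":-8},
    {"hand":0.53,"x":0.07,"y":-0.056,"z":0,"roll":-16},
    {"hand":0.53,"x":0.105,"y":-0.084,"z":0,"roll":-24},
    {"hand":0.53,"x":0.14,"y":-0.112,"z":0,"roll":-32},
    {"hand":0.53,"x":0.175,"y":-0.14,"z":0,"roll":-40},
    {"hand":0.53,"x":0.21,"y":-0.168,"z":0,"roll":-48},
    {"hand":0.53,"x":0.245,"y":-0.196,"z":0,"roll":-56},
    {"hand":0.53,"x":0.28,"y":-0.224,"z":0,"roll":-64},
  ],
)

```text
time_s: 0.9
tool_pos: [0.3988, -0.205, 0.2311]
orientation: [[0.03, 1.0, -0.0], [1.0, -0.03, 0.0], [0.0, -0.0, -1.0]]
contact_force: [-0.5, -0.6, 1.0]
width: 0.0651
```

```bash
cat > st.py <<'E'
from h import *
from workcell import read_state
def tgt(corner_y,corner_z,midx,hw=.011):
    t=np.radians(22);a=np.radians(11.985)
    h=corner_y*np.cos(t)-corner_z*np.sin(t)-hw
    z=.062+corner_y*np.sin(t)+corner_z*np.cos(t)
    return np.array([.5182-h*-0-np.sin(a)*h+np.cos(a)*midx,.0246+np.cos(a)*h+np.sin(a)*midx,z])
def show(p):
    s=read_state();R=np.array(s["orientation"]);
    print("t",round(s["time_s"],2),"pos",np.round(s["tool_pos"],4),"F",np.round(s["contact_force"],2),"w",round(s["width"],4))
    print("shift in tool",np.round(R.T@(p-s["tool_pos"]),4)," yaw of tool y",np.degrees(np.arctan2(R[1,1],R[0,1])), "z",np.round(R[:,2],4))
if __name__=="__main__":
    p=tgt(-.028,.011,-.034); print(p); show(p)
E
python3 st.py
```

```text
[ 0.493472   -0.02264661  0.06171004]
t 0.9 pos [ 0.3988 -0.205   0.2311] F [-0.5  -0.56  0.99] w 0.0651
shift in tool [0.1851 0.0892 0.1694]  yaw of tool y -1.699887473071791 z [-0.e+00  1.e-04 -1.e+00]
```

send_rows(
  series=[
    {"hand":0.53,"x":0.037,"y":0.018,"z":0,"roll":-3},
    {"hand":0.53,"x":0.074,"y":0.036,"z":0,"roll":-6},
    {"hand":0.53,"x":0.111,"y":0.054,"z":0.02,"roll":-9},
    {"hand":0.53,"x":0.148,"y":0.072,"z":0.05,"roll":-12},
    {"hand":0.53,"x":0.185,"y":0.089,"z":0.08,"roll":-14},
    {"hand":0.53,"x":0.185,"y":0.089,"z":0.11,"roll":-14},
    {"hand":0.53,"x":0.185,"y":0.089,"z":0.12,"roll":-14},
    {"hand":0.53,"x":0.185,"y":0.089,"z":0.12,"roll":-14},
  ],
)

```text
time_s: 1.7
tool_pos: [0.4925, -0.025, 0.1098]
orientation: [[-0.208, 0.978, -0.004], [0.978, 0.208, 0.0], [0.001, -0.004, -1.0]]
contact_force: [-0.1, -0.9, -0.1]
width: 0.0656
```

```bash
python3 st.py
python3 - <<'E'
from h import *
for n in("side","top"):
    p,d=optics.capture(n); np.savez(f"{n}1.npz",p=p,d=d)
    a=p[120:250,150:320] if n=="top" else p[130:260,180:330]
    cv2.imwrite(f"pics/{n}1.png",cv2.resize(a,None,fx=4,fy=4,interpolation=cv2.INTER_CUBIC)[:,:,::-1])
E
```

```text
[ 0.493472   -0.02264661  0.06171004]
t 1.7 pos [ 0.4925 -0.025   0.1098] F [-0.12 -0.9  -0.14] w 0.0656
shift in tool [0.002  0.0017 0.0481]  yaw of tool y 12.008045850881004 z [-4.4e-03  4.0e-04 -1.0e+00]
```

View pics/side1.png

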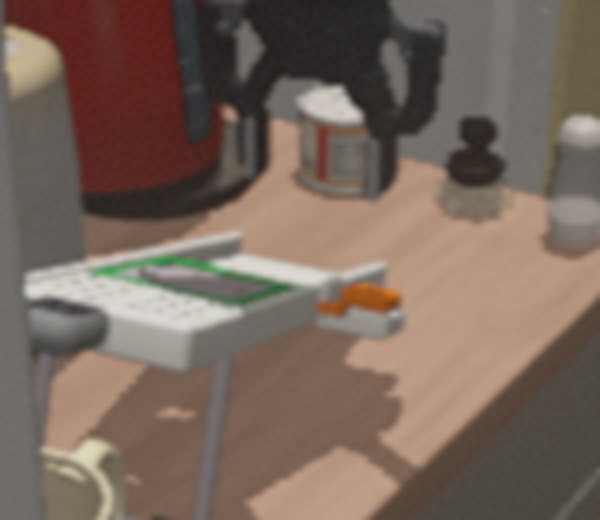

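View pics/top1.png

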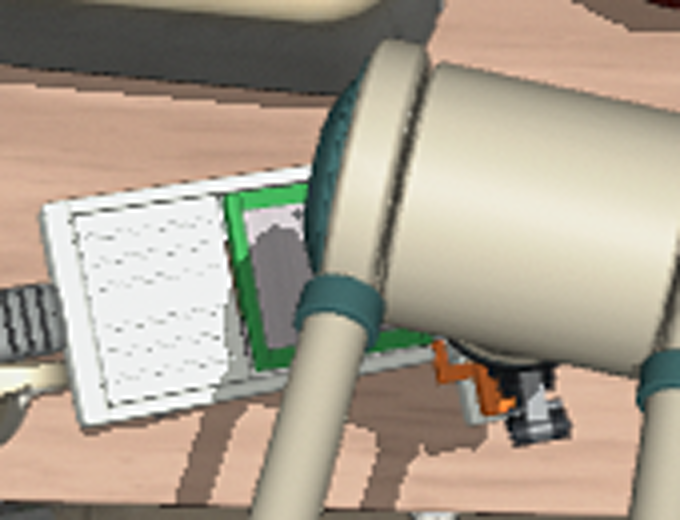

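The side view shows both fingertips above the board: the near one at crop (375,195), over the key at (365,300), and the far one at (250,170). In the top view the wrist hides the channel. I'll compare the fingertip pixels with the model.

Run:
```python
from h import *
t=np.array([.4925,-.025,.1098]);tx=np.array([-.208,.978,0]);ty=np.array([.978,.208,-.004])
for dz in(0,.006,.012):
  for s in(-1,1):
    P=[t+s*e*ty+a*tx+[0,0,dz] for e in(.0328,.0473) for a in(-.011,.011)]
    print(dz,s,np.round((proj("side",np.array(P))-[180,130])*4).tolist())
z=np.load("side1.npz");W=pts("side",z["d"])
# points of gripper
R=np.stack([tx,ty,[0,0,-1]],1)
L=(W-t)@R
m=(abs(L[...,0])<.03)&(abs(L[...,1])<.07)&(L[...,2]>-.06)&(L[...,2]<.02)&(z["d"]>0)
for s in(-1,1):
    q=L[m&(L[...,1]*s>0)];q=q[q[:,2]>-.03]; print(s,len(q),np.round(np.percentile(q,[1,50,99],axis=0)*1e3,1).tolist())
```

```text
0 -1 [[376.0, 197.0], [362.0, 214.0], [400.0, 202.0], [387.0, 219.0]]
0 1 [[270.0, 177.0], [254.0, 192.0], [247.0, 172.0], [231.0, 188.0]]
0.006 -1 [[376.0, 188.0], [363.0, 204.0], [401.0, 192.0], [387.0, 209.0]]
0.006 1 [[270.0, 167.0], [254.0, 183.0], [247.0, 163.0], [231.0, 178.0]]
0.012 -1 [[377.0, 178.0], [363.0, 194.0], [401.0, 183.0], [388.0, 199.0]]
0.012 1 [[270.0, 158.0], [254.0, 173.0], [247.0, 154.0], [231.0, 169.0]]
-1 62 [[-6.8, -46.7, -29.7], [6.1, -39.6, -19.2], [11.5, -33.0, -7.4]]
1 71 [[-10.1, 31.8, -29.3], [5.2, 33.3, -19.1], [10.7, 45.3, -6.5]]
```

Fingertips match the model, at about 7 mm behind the TCP. First touch should come at TCP z ≈ 0.055.

send_rows(
  series=[
    {"x":0.002,"y":0.002,"z":0.01,"hand":0.53},
    {"x":0.002,"y":0.002,"z":0.02,"hand":0.53},
    {"x":0.002,"y":0.002,"z":0.03,"hand":0.53},
    {"x":0.002,"y":0.002,"z":0.04,"hand":0.53},
    {"x":0.002,"y":0.002,"z":0.046,"hand":0.53},
    {"x":0.002,"y":0.002,"z":0.046,"hand":0.53},
    {"x":0.002,"y":0.002,"z":0.046,"hand":0.53},
  ],
)

```text
validation failed for argument at $.se...
```

```bash
python3 st.py
python3 - <<'E'
from h import *
p,d=optics.capture("side")
a=p[150:250,200:320]
cv2.imwrite(f"pics/side2.png",cv2.resize(a,None,fx=6,fy=6,interpolation=cv2.INTER_CUBIC)[:,:,::-1])
E
```

```text
[ 0.493472   -0.02264661  0.06171004]
t 1.8 pos [ 0.4945 -0.0259  0.1122] F [ 0.07 -1.14  0.43] w 0.0651
shift in tool [ 0.0034 -0.0004  0.0505]  yaw of tool y 11.929620377158844 z [ 1.3e-03 -5.0e-04 -1.0e+00]
```

View pics/side2.png

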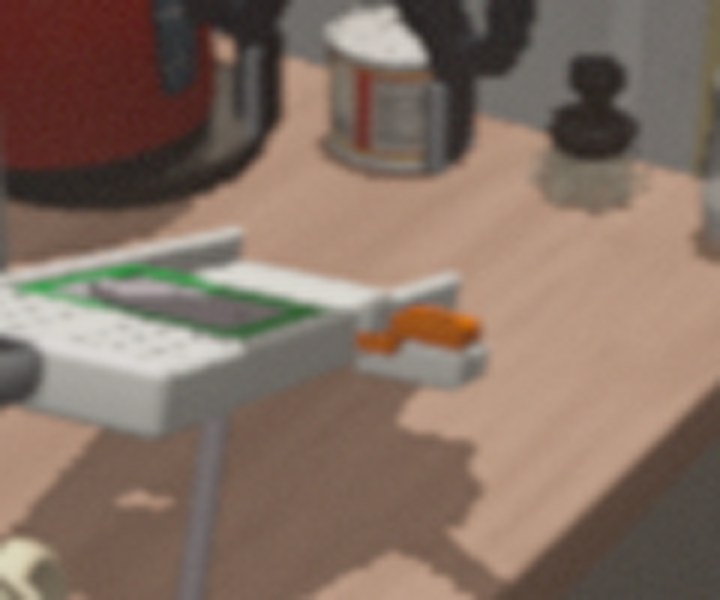

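The last call was refused as invalid, so the arm hasn't moved. I'll resend it in the documented form with settled values.

send_rows(
  series=[
    {"hand":0.53,"x":0.003,"y":0,"z":0.01,"roll":0},
    {"hand":0.53,"x":0.003,"y":0,"z":0.02,"roll":0},
    {"hand":0.53,"x":0.003,"y":0,"z":0.03,"roll":0},
    {"hand":0.53,"x":0.003,"y":0,"z":0.04,"roll":0},
    {"hand":0.53,"x":0.003,"y":0,"z":0.048,"roll":0},
    {"hand":0.53,"x":0.003,"y":0,"z":0.048,"roll":0},
    {"hand":0.53,"x":0.003,"y":0,"z":0.048,"roll":0},
  ],
)

```text
time_s: 2.55
tool_pos: [0.4933, -0.0221, 0.063]
orientation: [[-0.208, 0.978, -0.0], [0.978, 0.208, -0.0], [0.0, -0.0, -1.0]]
contact_force: [0.2, -0.1, 0.0]
width: 0.0654
```

```bash
python3 st.py
python3 - <<'E'
from h import *
p,d=optics.capture("side")
a=p[150:250,200:320]
cv2.imwrite(f"pics/side3.png",cv2.resize(a,None,fx=6,fy=6,interpolation=cv2.INTER_CUBIC)[:,:,::-1])
E
```

```text
[ 0.493472   -0.02264661  0.06171004]
t 2.55 pos [ 0.4933 -0.0221  0.063 ] F [ 0.24 -0.12  0.  ] w 0.0654
shift in tool [-0.0005  0.      0.0013]  yaw of tool y 12.000074059089913 z [-5.e-04 -0.e+00 -1.e+00]
```

View pics/side3.png

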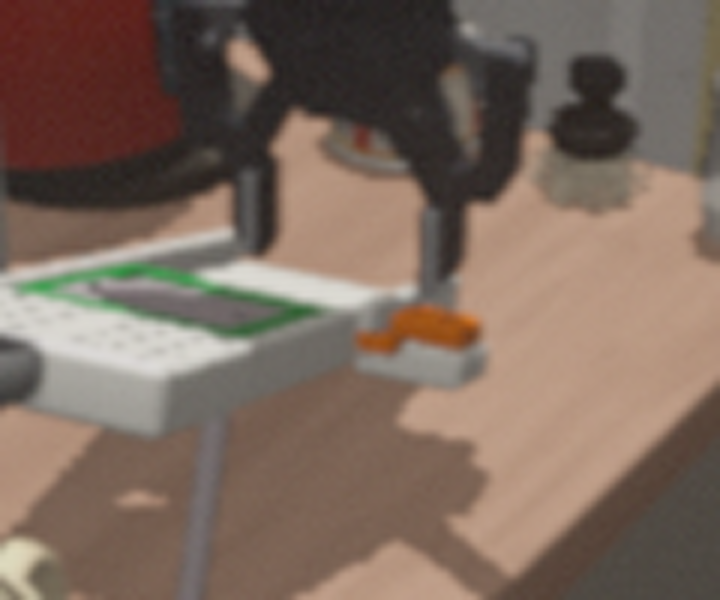

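The side view shows the near finger just above the key (crop 435,290) and the far finger over the channel (255,240), both clear. I'm going down by feel from here.

send_rows(
  series=[
    {"hand":0.53,"x":0,"y":0,"z":0.003,"roll":0},
    {"hand":0.53,"x":0,"y":0,"z":0.006,"roll":0},
    {"hand":0.53,"x":0,"y":0,"z":0.009,"roll":0},
    {"hand":0.53,"x":0,"y":0,"z":0.009,"roll":0},
    {"hand":0.53,"x":0,"y":0,"z":0.009,"roll":0},
  ],
)

```text
time_s: 3.1
tool_pos: [0.4934, -0.0223, 0.0544]
orientation: [[-0.208, 0.978, 0.0], [0.978, 0.208, -0.0], [-0.0, 0.0, -1.0]]
contact_force: [0.5, -0.8, 1.4]
width: 0.0653
```

```bash
python3 st.py
```

```text
[ 0.493472   -0.02264661  0.06171004]
t 3.1 pos [ 0.4934 -0.0223  0.0544] F [ 0.47 -0.82  1.37] w 0.0653
shift in tool [-0.0004 -0.     -0.0073]  yaw of tool y 12.008100907650691 z [ 1.e-04 -4.e-04 -1.e+00]
```

Likely at or near first touch, since the force (1.4 N) is about at noise level. Continuing with small steps.

send_rows(
  series=[
    {"hand":0.53,"x":0,"y":0,"z":0.001,"roll":0},
    {"hand":0.53,"x":0,"y":0,"z":0.002,"roll":0},
    {"hand":0.53,"x":0,"y":0,"z":0.003,"roll":0},
    {"hand":0.53,"x":0,"y":0,"z":0.003,"roll":0},
  ],
)

```text
time_s: 3.5
tool_pos: [0.4935, -0.0221, 0.0513]
orientation: [[-0.208, 0.978, 0.0], [0.978, 0.208, -0.0], [-0.0, 0.0, -1.0]]
contact_force: [0.1, -0.1, 2.7]
width: 0.0651
```

send_rows(
  series=[
    {"hand":0.53,"x":0,"y":0,"z":0.001,"roll":0},
    {"hand":0.53,"x":0,"y":0,"z":0.0015,"roll":0},
    {"hand":0.53,"x":0,"y":0,"z":0.0015,"roll":0},
  ],
)

```text
time_s: 3.8
tool_pos: [0.4935, -0.0222, 0.0498]
orientation: [[-0.208, 0.978, 0.0], [0.978, 0.208, -0.0], [-0.0, 0.0, -1.0]]
contact_force: [0.4, -0.0, 3.3]
width: 0.0654
```

```bash
python3 st.py
python3 - <<'E'
from h import *
p,d=optics.capture("side")
a=p[150:250,200:320]
cv2.imwrite(f"pics/side4.png",cv2.resize(a,None,fx=6,fy=6,interpolation=cv2.INTER_CUBIC)[:,:,::-1])
E
```

```text
[ 0.493472   -0.02264661  0.06171004]
t 3.8 pos [ 0.4935 -0.0222  0.0498] F [ 0.35 -0.05  3.33] w 0.0654
shift in tool [-0.0005 -0.0001 -0.0119]  yaw of tool y 11.99403323854627 z [ 2.e-04 -1.e-04 -1.e+00]
```

View pics/side4.png

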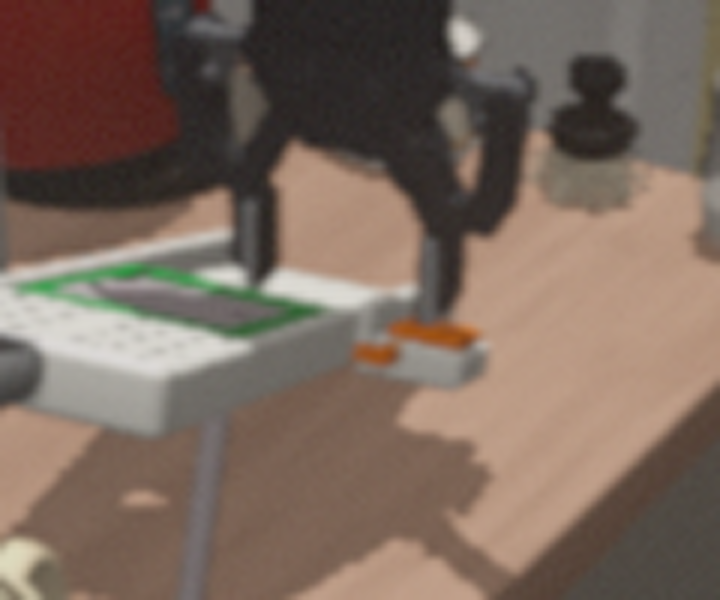

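The key at crop (435,335) is clearly going down, and the insert hasn't moved. Pressing on.

send_rows(
  series=[
    {"hand":0.53,"x":0,"y":0,"z":0.001,"roll":0},
    {"hand":0.53,"x":0,"y":0,"z":0.002,"roll":0},
    {"hand":0.53,"x":0,"y":0,"z":0.002,"roll":0},
    {"hand":0.53,"x":0,"y":0,"z":0.002,"roll":0},
  ],
)

```text
time_s: 4.25
tool_pos: [0.4935, -0.0223, 0.0478]
orientation: [[-0.208, 0.978, 0.0], [0.978, 0.208, -0.0], [-0.0, 0.0, -1.0]]
contact_force: [0.6, -0.4, 2.9]
width: 0.0651
```

```bash
python3 st.py
python3 - <<'E'
from h import *
p,d=optics.capture("side")
a=p[150:250,200:320]
cv2.imwrite(f"pics/side5.png",cv2.resize(a,None,fx=6,fy=6,interpolation=cv2.INTER_CUBIC)[:,:,::-1])
E
```

```text
[ 0.493472   -0.02264661  0.06171004]
t 4.25 pos [ 0.4935 -0.0223  0.0478] F [ 0.56 -0.42  2.88] w 0.0651
shift in tool [-0.0003 -0.0001 -0.0139]  yaw of tool y 12.003586413744824 z [ 3.e-04 -4.e-04 -1.e+00]
```

View pics/side5.png

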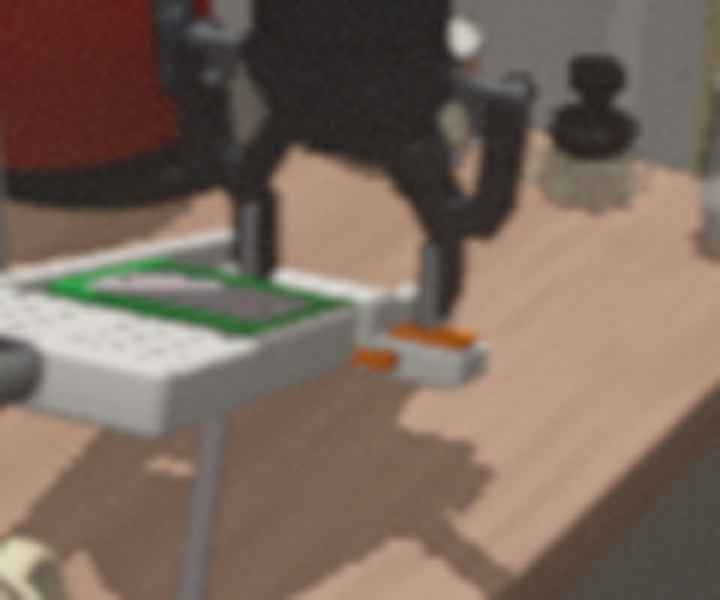

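The insert has sprung out and rests against the channel finger; its near lower corner moved from crop (320,312) to (352,302). I'll hold briefly and measure.

send_rows(
  series=[
    {"hand":0.53,"x":0,"y":0,"z":0,"roll":0},
    {"hand":0.53,"x":0,"y":0,"z":0,"roll":0},
    {"hand":0.53,"x":0,"y":0,"z":0,"roll":0},
    {"hand":0.53,"x":0,"y":0,"z":0,"roll":0},
  ],
)

```text
time_s: 4.7
tool_pos: [0.4935, -0.0223, 0.0478]
orientation: [[-0.208, 0.978, 0.0], [0.978, 0.208, -0.0], [-0.0, 0.0, -1.0]]
contact_force: [0.4, -1.6, 3.4]
width: 0.0656
```

```bash
python3 st.py
python3 - <<'E'
from h import *
R,t=Bpose([.5182,.0246,.2092])
for y in(0,-.014,-.02,-.025,-.03):
    print(y,np.round((proj("side",R@[-.0445,y,.012]+t)-[200,150])*6))
tc=np.array([.4935,-.0223,.0478+.0065]);c=tc+.011*np.array([-.208,.978,0])+.04*np.array([.978,.208,0])
print("corner in board",(c-t)@R, "end shift for corner y -.108 z .006:")
for y,z in((-.06,.006),(-.085,.005),(-.11,.005)):
    g=R@np.array([((c-t)@R)[0],y,z])+t-c; print(y,z,np.round([g@[-.208,.978,0],g@[.978,.208,0],-g[2]],4))
E
```

```text
[ 0.493472   -0.02264661  0.06171004]
t 4.7 pos [ 0.4935 -0.0223  0.0478] F [ 0.39 -1.62  3.43] w 0.0656
shift in tool [-0.0003 -0.0001 -0.0139]  yaw of tool y 12.002809247193262 z [ 3.e-04 -4.e-04 -1.e+00]
0 [[334. 308.]]
-0.014 [[347. 304.]]
-0.02 [[353. 302.]]
-0.025 [[357. 301.]]
-0.03 [[362. 300.]]
corner in board [ 0.00608949 -0.03045424  0.00399959] end shift for corner y -.108 z .006:
-0.06 0.006 [-0.0281 -0.      0.0092]
-0.085 0.005 [-0.0509 -0.      0.0195]
-0.11 0.005 [-0.0741 -0.      0.0289]
```

Contact is confirmed by the picture and the force (Fy −1.6 N), and the insert sits at about −20 to −27 mm. Now I ease down along the slope at about 19 mm/s, lifting the finger 1.5 mm off the runway.

send_rows(
  series=[
    {"hand":0.53,"x":-0.001,"y":0,"z":0,"roll":0},
    {"hand":0.53,"x":-0.002,"y":0,"z":0,"roll":0},
    {"hand":0.53,"x":-0.004,"y":0,"z":0.0005,"roll":0},
    {"hand":0.53,"x":-0.006,"y":0,"z":0.001,"roll":0},
    {"hand":0.53,"x":-0.008,"y":0,"z":0.0017,"roll":0},
    {"hand":0.53,"x":-0.01,"y":0,"z":0.0025,"roll":0},
    {"hand":0.53,"x":-0.012,"y":0,"z":0.0033,"roll":0},
    {"hand":0.53,"x":-0.014,"y":0,"z":0.0041,"roll":0},
  ],
)

```text
time_s: 5.5
tool_pos: [0.4963, -0.036, 0.0436]
orientation: [[-0.208, 0.978, -0.0], [0.978, 0.208, -0.0], [-0.0, -0.0, -1.0]]
contact_force: [0.3, -1.1, 3.5]
width: 0.0652
```

```bash
python3 st.py
python3 - <<'E'
from h import *
p,d=optics.capture("side")
a=p[150:250,200:320]
cv2.imwrite(f"pics/side6.png",cv2.resize(a,None,fx=6,fy=6,interpolation=cv2.INTER_CUBIC)[:,:,::-1])
E
```

```text
[ 0.493472   -0.02264661  0.06171004]
t 5.5 pos [ 0.4963 -0.036   0.0436] F [ 0.34 -1.11  3.51] w 0.0652
shift in tool [ 0.0137  0.     -0.0181]  yaw of tool y 11.990073466459018 z [-0.e+00 -1.e-04 -1.e+00]
```

View pics/side6.png

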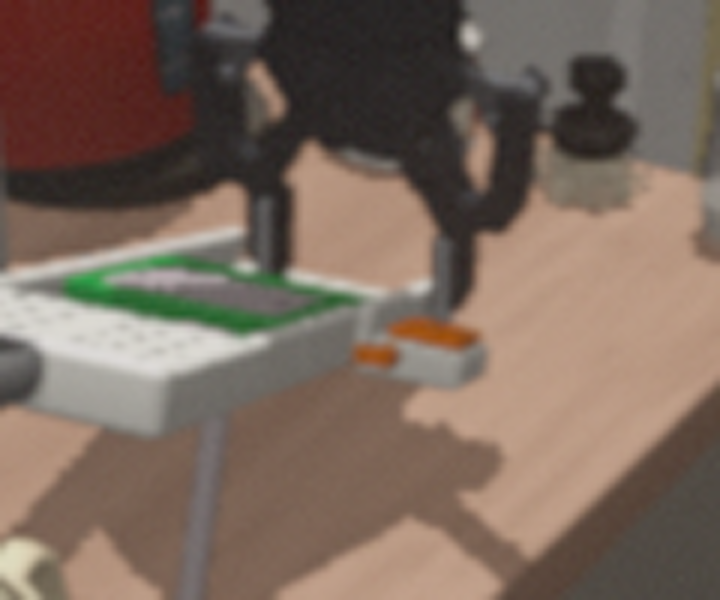

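The insert follows the finger (near corner now at crop (360,298)). Continuing.

send_rows(
  series=[
    {"hand":0.53,"x":-0.002,"y":0,"z":0.0008,"roll":0},
    {"hand":0.53,"x":-0.004,"y":0,"z":0.0016,"roll":0},
    {"hand":0.53,"x":-0.006,"y":0,"z":0.0024,"roll":0},
    {"hand":0.53,"x":-0.008,"y":0,"z":0.0032,"roll":0},
    {"hand":0.53,"x":-0.01,"y":0,"z":0.004,"roll":0},
    {"hand":0.53,"x":-0.012,"y":0,"z":0.0048,"roll":0},
    {"hand":0.53,"x":-0.014,"y":0,"z":0.0057,"roll":0},
    {"hand":0.53,"x":-0.016,"y":0,"z":0.0065,"roll":0},
  ],
)

```text
time_s: 6.35
tool_pos: [0.4993, -0.0515, 0.0369]
orientation: [[-0.208, 0.978, -0.001], [0.978, 0.208, 0.0], [0.0, -0.001, -1.0]]
contact_force: [-0.6, -0.8, -0.3]
width: 0.0653
```

send_rows(
  series=[
    {"hand":0.53,"x":-0.002,"y":0,"z":0.0008,"roll":0},
    {"hand":0.53,"x":-0.004,"y":0,"z":0.0016,"roll":0},
    {"hand":0.53,"x":-0.006,"y":0,"z":0.0024,"roll":0},
    {"hand":0.53,"x":-0.008,"y":0,"z":0.0032,"roll":0},
    {"hand":0.53,"x":-0.01,"y":0,"z":0.004,"roll":0},
    {"hand":0.53,"x":-0.012,"y":0,"z":0.0048,"roll":0},
    {"hand":0.53,"x":-0.014,"y":0,"z":0.0057,"roll":0},
    {"hand":0.53,"x":-0.016,"y":0,"z":0.0065,"roll":0},
  ],
)

```text
time_s: 7.15
tool_pos: [0.503, -0.0673, 0.0306]
orientation: [[-0.208, 0.978, 0.0], [0.978, 0.208, -0.0], [-0.0, 0.0, -1.0]]
contact_force: [1.0, -0.1, -0.6]
width: 0.0654
```

```bash
python3 st.py
python3 - <<'E'
from h import *
for n in("side","top"):
    p,d=optics.capture(n)
    a=p[150:250,200:320] if n=="side" else p[130:250,150:320]
    k=6 if n=="side" else 4
    cv2.imwrite(f"pics/{n}7.png",cv2.resize(a,None,fx=k,fy=k,interpolation=cv2.INTER_CUBIC)[:,:,::-1])
E
```

```text
[ 0.493472   -0.02264661  0.06171004]
t 7.15 pos [ 0.503  -0.0673  0.0306] F [ 0.97 -0.12 -0.61] w 0.0654
shift in tool [ 0.0457 -0.     -0.0311]  yaw of tool y 11.995395299332657 z [ 1.e-04 -1.e-04 -1.e+00]
```

View pics/side7.png

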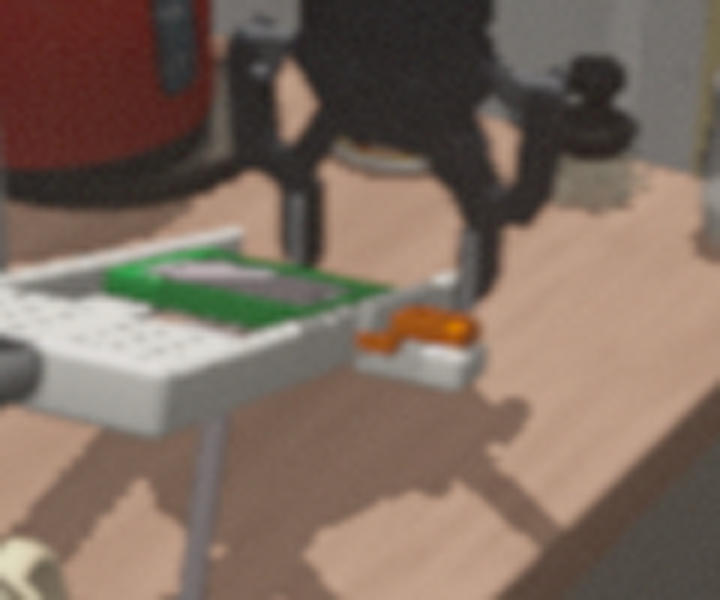

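View pics/top7.png

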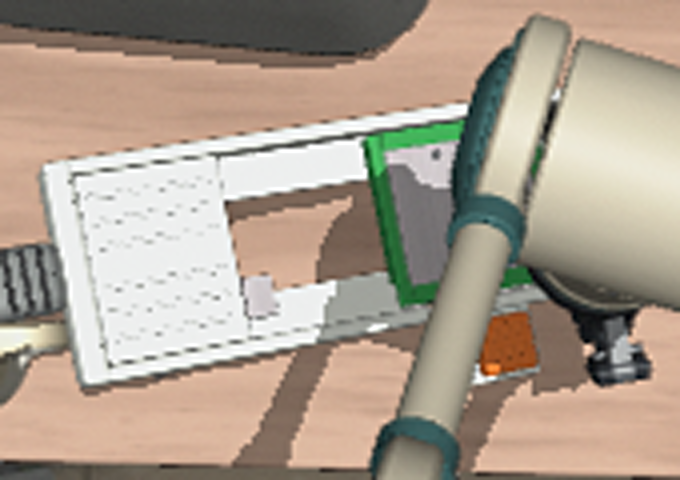

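The insert is flat and against the finger. In the top view its upper far corner moved from crop (228,152) to (368,138), putting it about 75 mm down, which agrees with the ~77 mm expected from the finger. The key has sprung back. About 30 mm to go.

send_rows(
  series=[
    {"hand":0.53,"x":-0.002,"y":0,"z":0.0008,"roll":0},
    {"hand":0.53,"x":-0.004,"y":0,"z":0.0016,"roll":0},
    {"hand":0.53,"x":-0.006,"y":0,"z":0.0024,"roll":0},
    {"hand":0.53,"x":-0.008,"y":0,"z":0.0032,"roll":0},
    {"hand":0.53,"x":-0.01,"y":0,"z":0.004,"roll":0},
    {"hand":0.53,"x":-0.012,"y":0,"z":0.0048,"roll":0},
    {"hand":0.53,"x":-0.014,"y":0,"z":0.0057,"roll":0},
    {"hand":0.53,"x":-0.016,"y":0,"z":0.0065,"roll":0},
  ],
)

```text
time_s: 8.05
tool_pos: [0.5063, -0.083, 0.0241]
orientation: [[-0.208, 0.978, 0.0], [0.978, 0.208, -0.0], [-0.0, 0.0, -1.0]]
contact_force: [-0.8, -0.6, 0.6]
width: 0.065
```

send_rows(
  series=[
    {"hand":0.53,"x":-0.002,"y":0,"z":0.0008,"roll":0},
    {"hand":0.53,"x":-0.004,"y":0,"z":0.0016,"roll":0},
    {"hand":0.53,"x":-0.006,"y":0,"z":0.0024,"roll":0},
    {"hand":0.53,"x":-0.008,"y":0,"z":0.0032,"roll":0},
    {"hand":0.53,"x":-0.01,"y":0,"z":0.004,"roll":0},
    {"hand":0.53,"x":-0.012,"y":0,"z":0.0048,"roll":0},
    {"hand":0.53,"x":-0.012,"y":0,"z":0.0048,"roll":0},
    {"hand":0.53,"x":-0.012,"y":0,"z":0.0048,"roll":0},
  ],
)

```text
time_s: 8.85
tool_pos: [0.5087, -0.0946, 0.0194]
orientation: [[-0.208, 0.978, 0.0], [0.978, 0.208, -0.0], [-0.0, -0.0, -1.0]]
contact_force: [0.3, -0.1, -0.8]
width: 0.0653
```

```bash
python3 st.py
python3 - <<'E'
from h import *
for n in("side","top"):
    p,d=optics.capture(n); np.savez(f"{n}8.npz",p=p,d=d)
    a=p[150:250,200:320] if n=="side" else p[130:250,150:320]
    k=6 if n=="side" else 4
    cv2.imwrite(f"pics/{n}8.png",cv2.resize(a,None,fx=k,fy=k,interpolation=cv2.INTER_CUBIC)[:,:,::-1])
R,t=Bpose([.5182,.0246,.2092])
for y in(-.1,-.105,-.11,-.115):
    print(y,np.round((proj("top",np.array([R@[s*.0445,y+.095,.012]+t for s in(1,-1)]))-[150,130]+.5)*4).tolist(),np.round((proj("side",R@[-.0445,y+.095,.012]+t)-[200,150])*6).tolist())
E
```

```text
[ 0.493472   -0.02264661  0.06171004]
t 8.85 pos [ 0.5087 -0.0946  0.0194] F [ 0.31 -0.06 -0.82] w 0.0653
shift in tool [ 0.0736  0.     -0.0423]  yaw of tool y 11.988052227981498 z [ 0.e+00 -1.e-04 -1.e+00]
-0.1 [[411.0, 129.0], [443.0, 301.0]] [[339.0, 307.0]]
-0.105 [[420.0, 128.0], [452.0, 299.0]] [[343.0, 305.0]]
-0.11 [[429.0, 127.0], [461.0, 298.0]] [[348.0, 304.0]]
-0.115 [[438.0, 125.0], [470.0, 296.0]] [[353.0, 302.0]]
```

View pics/side8.png

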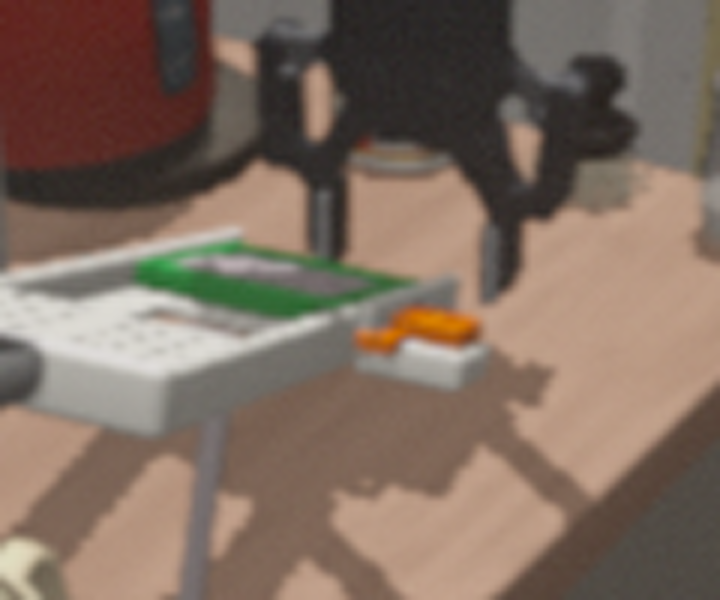

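View pics/top8.png

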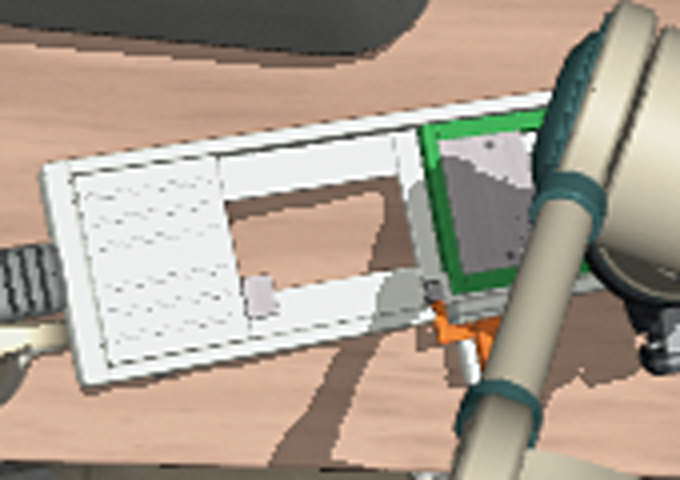

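The insert's upper corners are at crop (420,127) and (452,294), so y ≈ −105 mm: clear of the seat and flat between the rails. I'll make a slow 1.5 mm uphill nudge to be sure the finger bears on it, hold, and recheck.

send_rows(
  series=[
    {"hand":0.53,"x":0.0005,"y":0,"z":-0.0002,"roll":0},
    {"hand":0.53,"x":0.001,"y":0,"z":-0.0004,"roll":0},
    {"hand":0.53,"x":0.0015,"y":0,"z":-0.0006,"roll":0},
    {"hand":0.53,"x":0.0015,"y":0,"z":-0.0006,"roll":0},
    {"hand":0.53,"x":0.0015,"y":0,"z":-0.0006,"roll":0},
    {"hand":0.53,"x":0.0015,"y":0,"z":-0.0006,"roll":0},
    {"hand":0.53,"x":0.0015,"y":0,"z":-0.0006,"roll":0},
    {"hand":0.53,"x":0.0015,"y":0,"z":-0.0006,"roll":0},
  ],
)

```text
time_s: 9.75
tool_pos: [0.5084, -0.0931, 0.02]
orientation: [[-0.208, 0.978, 0.0], [0.978, 0.208, -0.0], [-0.0, 0.0, -1.0]]
contact_force: [-0.3, -0.0, 0.1]
width: 0.0653
```

```bash
python3 st.py
python3 - <<'E'
from h import *
R,t=Bpose([.5182,.0246,.2092])
def edge(n,p,d):
    W=pts(n,d);L=(W-t)@R;hsv=cv2.cvtColor(p,cv2.COLOR_RGB2HSV)
    g=(hsv[...,0]>45)&(hsv[...,0]<85)&(hsv[...,1]>100)&(abs(L[...,0])<.05)&(abs(L[...,1])<.2)&(d>0)
    print(n,g.sum(),"max y",np.round(np.percentile(L[g][:,1],[95,99]),4),"x",np.round(np.percentile(L[g][:,0],[1,99]),4),"z",np.round(np.median(L[g][:,2]),4))
for n in("side","top"):
    z=np.load(n+"8.npz");edge(n,z["p"],z["d"])
    p,d=optics.capture(n);edge(n,p,d)
    cv2.imwrite(f"pics/{n}9.png",p[:,:,::-1])
    z=np.load(n+"0.npz");df=cv2.absdiff(p,z["p"]).max(-1)
    for nm,(x,y,h) in dict().items(): pass
E
```

```text
[ 0.493472   -0.02264661  0.06171004]
t 9.75 pos [ 0.5084 -0.0931  0.02  ] F [-0.34 -0.01  0.11] w 0.0653
shift in tool [ 0.072   0.     -0.0417]  yaw of tool y 11.994693451395804 z [ 0.e+00 -1.e-04 -1.e+00]
side 124 max y [-0.0116 -0.0106] x [-0.0382  0.0426] z 0.009
side 123 max y [-0.0092 -0.0081] x [-0.0386  0.0414] z 0.0089
top 367 max y [-0.0112 -0.0107] x [-0.0421  0.0453] z 0.0119
top 361 max y [-0.0095 -0.0088] x [-0.0423  0.0454] z 0.0119
```

View pics/top9.png

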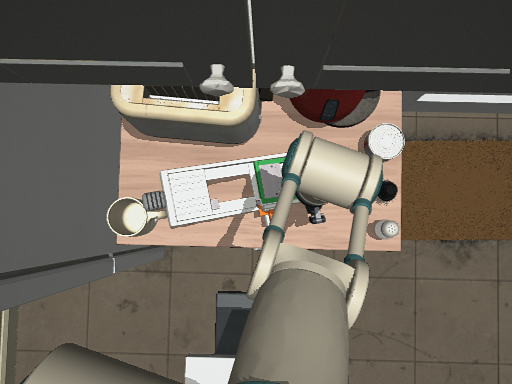

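The insert followed the uphill nudge by about 2 mm in both cameras, which confirms contact. It lies flat, with its top at 11.9 mm. The mug (127,215), tin (385,142) and salt shaker (387,229) are where they started, and so is the visible part of the brush (387,190). Handing in.

```bash
python3 -c "
from workcell import r
print(r.close_job())"
```

```text
the job is handed in; nothing more can be done
None
```

The blade insert is out of its seat and held on the runway by the finger, ready for you to take. I handed the job in at about 10 s; no verdict is reported.

**What I did:** One finger pressed the orange key until the catch let go. The other finger, already in the channel, stopped the insert about 20–27 mm down. I then eased it down the slope at about 2 cm/s and finished with a slow 1.5 mm push uphill to make sure the finger bears on it.

**Last checks:**
- **Position:** the insert is about 104 mm down from home (88–132 mm allowed), between the rails.
- **Flatness:** the top camera puts its upper surface 11.9 mm above the runway, which matches lying flat. The side camera reads about 9 mm, on far fewer pixels.
- **Contact:** it moved about 2 mm with the final push in both cameras. The force reading could not confirm this, because the expected holding force of about 0.6 N is lost in roughly 1 N of noise.
- **Things around it:** by eye in the top view, the mug, salt shaker and tomato tin are where they started. The brush is partly hidden by the arm, but the part I could see had not moved.

One move call was refused as invalid before the descent; I resent it and nothing was disturbed.

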